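Close the kit drawer and hold the blind spacer hole-up

ROBOT

A 6-joint arm with a two-finger parallel gripper is mounted at the origin on a cart in front of the work surface, level with it; the furniture and walls round the work are solid. World frame = base frame: x ahead of the robot, y to its left, z up, the work surface at z = 0. Lengths are in m, angles in rad, forces in N, time in s.
With the tool pointing down it reaches from about 0.225 to 0.875 m from the base axis. Payload 3.4 kg.
Tool frame: the origin (TCP) lies at the very end of the fingers, on their centre line; the grasp point (between the pads) lies 19 mm behind it; z points along the fingers, y is the line along which they close (so a half turn about z gives the same grasp; the last joint's range is limited). The gripper opens to 85 mm and grips with 20 to 120 N. Pads are 22 mm wide; open, the fingers measure 114 mm over their backs; the gripper's body (76 mm by 85 mm) begins 54 mm behind the grasp point. The pads swing forward as they close: fully open they stand 13 mm farther back than shut.
Start: joints at [1.08, 0.276, 1.505, -0, 1.361, -0.121], TCP at [0.208, 0.536, 0.231] pointing down, gripper open.
Joint ranges: [-2.89, 2.89], [-0.75, 2.08], [0.22, 2.7], [-1.18, 4.32], [0.11, 2.71], [-2.7, 2.7]. Speed limits (rad/s): [2.57, 2.57, 3.14, 3.14, 3.14, 3.14].

INTERFACE

Orientations are given as a unit quaternion [w, x, y, z].
In Python, from rig import readout, vision, manip gives the robot as it stands.
- The arm moves only by the shell command python3 -m handwheel 'ROWS' [FORCE]. ROWS is JSON, a list of rows, each a list of 3 entries, a list of its own where there are three numbers: the shift along the tool's x, y, z in mm, then the turn, a rotation vector about the tool's x, y, z in units of 6 degrees (1.0 is 6 degrees), then the closure, from -1 (fully open) to 1 (shut), so that 0 is half open. A call has 1 to 20 rows; each row shifts and turns the commanded pose from where the row before left it, along the tool's axes as they then stand; what a row does not reach is not made up. A row lasts 1/8 s, in which the tool goes at most 62.5 mm and 10.7 degrees, less where a joint would pass 70% of its speed; a pose out of reach is approached as far as the arm can. A call is refused whole if a number of a shift passes 62.5 or a number of a turn 1, either way. A call with a gripper value outside its range is refused whole. The fingers move at their own pace and stop on an object; FORCE is the grip in N (left out, the last holds). Time passes only in rows, so rows that do not move let the fingers close. It gives the time, the measured TCP pose, the force, the opening and the grip force at its end, in the units of the state.
- readout.get_state(): the state, without advancing time (a new reading comes with each control period).
- vision.get_image(name): name is "scene" or "top" or "wrist"; returns the picture (420x560x3 uint8, blue, green, red); there is no depth.
- vision.camera_params(name): a dict with "intrinsics" (3x3 intrinsics, pixels), "rvec" (rotation vector, rad) and "tvec" (3), from world to camera coordinates, as OpenCV has them; the wrist camera has in their place "hand_eye" (4x4, takes a point from camera to tool coordinates, whose origin is the TCP and whose axes are the flange's). Camera axes: x right, y down, z forward; pixel columns grow to the right and rows downward; lengths in m; the calibration is good to about 2 mm. A picture is of the moment at which its call begins: read the wrist's pose just before it. camera_params takes no time and is no camera call.
- manip.sign_off(): hands the job in; it is judged then, once.
The state is a dict: "clock": time; "qpos": joint angles; "qd": joint speeds; "effort": joint torques, N m; "position": TCP position; "ee_rot": TCP orientation; "contact_force": force on the tool from outside, world axes, zero at the start; "moment": the same for the moment, N m; "width": finger opening in m; "gripper_force": force on a finger pad.
Only numpy, scipy, OpenCV 4.12 (cv2) and the standard library are available. Lean on these libraries where they do the work, as an engineer would, in place of code of your own. Each camera call takes 0.05 s, during which the arm holds its last target. There are 200 camera calls.

TASK

The kit drawer was left open over the square metal spacer and bars the way to it. Push the drawer fully home first, then take up the spacer, find the end with its blind hole and turn it so that the hole faces straight up, clear of everything. Finish holding it still like that, well above the worktop, without letting go; leave the petri dish, the pen and the small box on the cabinet where they are.

Things in the scene. Friction and masses are not known exactly. Their poses are not given: they have to be found in the camera images.
- kit: Kit cabinet, fixed, 240 deep (x) x 200 wide (y) x 165 mm high. Origin: centre of its underside on the worktop; its front faces its own -x. One drawer at the top, an open niche below it.
- kit_drawer0 (a joint): Opening of the drawer in m: 0 = fully home against its stop, grows as it comes out along the cabinet's -x; at the start 0.145 to 0.165.
- kit_drawer0_handle (a point): Middle of the drawer's bar handle, 127 mm above the worktop. The bar is level, 100 mm long, 11 mm thick, parallel to the drawer's front and 35 mm before it. The drawer runs with light friction and stays where it is left.
- spacer: Blind spacer: plain aluminium square bar 36 x 36 x 70 mm, 0.13 to 0.27 kg, lying on one of its flats on the worktop below the open drawer. Origin at its centre. Its own x axis runs along its 70 mm length and points to the end with the blind hole (round, 24 mm wide, 45 mm deep); the other end is closed.
- spacer_mouth (a point): Centre of the mouth of the blind hole, in the end face of the spacer, 35 mm from its centre along its x axis.
- petri: Closed petri dish, 91 mm across, 15 mm high, loose on the worktop; origin centre of its underside. A bystander.
- pen_2: Pen, 145 mm long, 9 mm high, loose on the worktop near the robot; origin at the centre of its underside, its length along its y. A bystander.
- coverslips: Small white box, 32 x 54 x 15 mm, loose on top of the cabinet; origin centre of its underside. A bystander.
Not all that is in view belongs to the job. Leave any green look-alike of the spacer alone.

How it is judged:
By the outcome, as a careful person would: the job done as asked, in the order asked, and still so for the second after the job is handed in, while the arm keeps its last pose, push and grip.
It also fails if it takes over 48 s, if anything falls off the work surface, if the arm or the gripper's body presses on something with over 40 N, if the wrist force passes 120 N, or if a joint passes its speed limit or range.

## Working session

There is one attempt and no reset: what is moved stays moved. The work goes in short steps, Python scripts to look and compute and a shell command to move; the robot and the scene stay as the last step left them, time stands still between calls to the robot, and variables do not carry over. Pictures are saved under pics/ and viewed, at most 10 in all, crops included, and the job is handed in when it is done.

```bash
ls; mkdir -p pics
cat > h.py <<'E'
import numpy as np, cv2
from scipy.spatial.transform import Rotation as R
from rig import readout, vision, manip
def pose():
    s=readout.get_state(); q=s["ee_rot"]; return np.array(s["position"]), R.from_quat([q[1],q[2],q[3],q[0]]).as_matrix()
def cam(n):
    c=vision.camera_params(n); K=np.array(c["intrinsics"])
    if n=="wrist":
        p,Rm=pose(); T=np.eye(4);T[:3,:3]=Rm;T[:3,3]=p
        W=T@np.array(c["hand_eye"]); return K,W[:3,:3],W[:3,3]
    Rc=cv2.Rodrigues(np.array(c["rvec"],float))[0]; return K,Rc.T,-Rc.T@np.array(c["tvec"],float).ravel()
def ray(C,u,v):
    K,Rw,o=C; d=Rw@np.linalg.inv(K)@np.array([u,v,1.]); return o,d
def onz(C,u,v,z):
    o,d=ray(C,u,v); return o+d*(z-o[2])/d[2]
def proj(C,P):
    K,Rw,o=C; x=K@(Rw.T@(np.array(P)-o)); return x[:2]/x[2]
E
python3 - <<'E'
from h import *
ims=[vision.get_image(n) for n in ("scene","top")]
for n,i in zip(("scene","top"),ims): cv2.imwrite(f"pics/{n}0.png",i)
s=readout.get_state(); print({k:np.round(v,3) for k,v in s.items()})
for n in("scene","top","wrist"): C=cam(n); print(n,C[2].round(3),C[1].round(2).tolist(),C[0][0,0])
E
```

```text
pics
{'clock': np.float64(0.1), 'qpos': array([ 1.08 ,  0.277,  1.506, -0.   ,  1.361, -0.121]), 'qd': array([-0.001, -0.002, -0.002,  0.   , -0.   , -0.   ]), 'effort': array([ 1.000e-03, -4.177e+01, -2.464e+01, -0.000e+00,  6.000e-03,
        0.000e+00]), 'position': array([0.208, 0.536, 0.231]), 'ee_rot': array([-0.   ,  0.184,  0.983, -0.001]), 'contact_force': array([ 0.838, -1.021, -0.372]), 'moment': array([0.011, 0.057, 0.016]), 'gripper_force': np.float64(0.0), 'width': np.float64(0.085)}
scene [-0.131 -0.625  0.891] [[0.56, -0.57, 0.6], [-0.83, -0.39, 0.41], [-0.0, -0.73, -0.69]] 443.0072029611936
top [ 0.409 -0.186  1.405] [[0.01, -0.99, 0.11], [-1.0, -0.01, 0.03], [-0.02, -0.11, -0.99]] 419.25113755794837
wrist [0.132 0.565 0.373] [[0.36, 0.88, 0.29], [0.93, -0.34, -0.12], [-0.0, 0.32, -0.95]] 335.88071688024456
```

View pics/scene0.png

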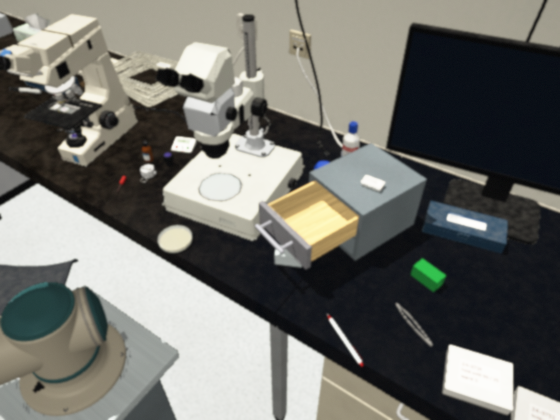

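View pics/top0.png

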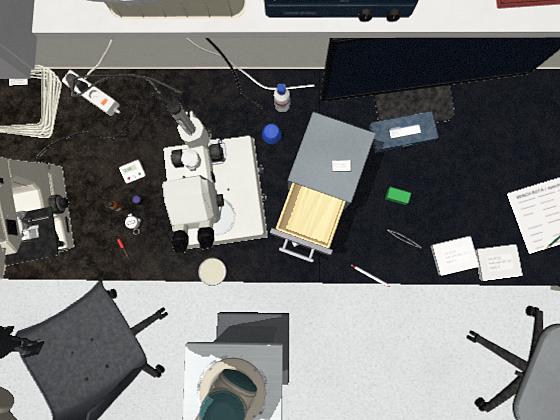

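The top view shows the cabinet top with corners near (318,114), (376,140), (350,210), (290,182). The open drawer lies below it, with the handle bar from (280,240) to (314,256). The petri dish is at (212,271) and the pen at (370,275). In the scene view a light object sits under the drawer at (290,257), which is probably the spacer. The green look-alike is at (428,275) in scene and (398,195) in top.

Run:
```python
from h import *
T=cam("top");S=cam("scene")
print("origin px",proj(T,[0,0,0]),proj(S,[0,0,0]),"tcp",proj(T,pose()[0]),proj(S,pose()[0]))
for n,uv in dict(bl=(318,114),br=(376,140)).items(): print(n,onz(T,*uv,.165).round(3))
im=cv2.imread("pics/top0.png")
hsv=cv2.cvtColor(im,cv2.COLOR_BGR2HSV)
# cabinet top face: grey-blue
m=cv2.inRange(im,(95,80,70),(150,140,130)); m[:, :280]=0;m[:,385:]=0;m[:105]=0;m[262:]=0
c=max(cv2.findContours(m,0,2)[0],key=cv2.contourArea); b=cv2.boxPoints(cv2.minAreaRect(c)); print(cv2.contourArea(c),b.round(1).tolist())
for p in b: print(onz(T,*p,.165).round(3))
g=cv2.inRange(hsv,(50,120,60),(75,255,255)); print("green",cv2.minAreaRect(max(cv2.findContours(g,0,2)[0],key=cv2.contourArea)))
a=im[215:275,255:335]; s=cv2.imread("pics/scene0.png")[195:285,235:345]
a=cv2.resize(a,(400,300),interpolation=2); s=cv2.resize(s,(400,300),interpolation=2)
s=cv2.convertScaleAbs(s,alpha=1.0)
cv2.imwrite("pics/crop1.png",np.hstack([a,s]))
for n,p in (("petri",onz(T,212,271,.015)),("pen a",onz(T,352,265,.009)),("pen b",onz(T,388,285,.009)),("h1",onz(T,281,240,.127)),("h2",onz(T,314,256,.127)),("sp",onz(S,290,257,.03))): print(n,p.round(3))
```

```text
origin px [232.41099579 391.16366104] [ 74.46426099 364.52135913] tcp [ 30.21497641 334.54084413] [-19.45064234 146.58434718]
bl [ 0.867 -0.264  0.165]
br [ 0.786 -0.439  0.165]
202.5 [[370.0, 120.0], [384.0, 120.0], [384.0, 148.0], [370.0, 148.0]]
[ 0.849 -0.422  0.165]
[ 0.849 -0.464  0.165]
[ 0.762 -0.463  0.165]
[ 0.761 -0.421  0.165]
green ((397.7358703613281, 195.42454528808594), (24.17545509338379, 13.87341594696045), 15.945395469665527)
petri [0.385 0.075 0.015]
pen a [ 0.41  -0.387  0.009]
pen b [ 0.346 -0.504  0.009]
h1 [ 0.483 -0.154  0.127]
h2 [ 0.436 -0.255  0.127]
sp [ 0.488 -0.23   0.03 ]
```

View pics/crop1.png

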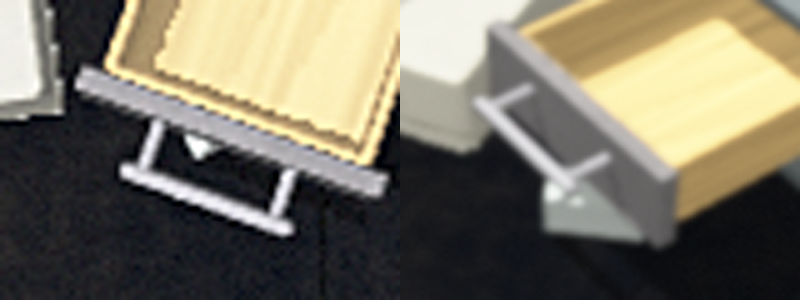

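The crop (5x top on the left, about 3.6x scene on the right) shows the handle bar from about (280,249) to (313,261) in top pixels. A light corner of the spacer peeks out under the bar at (295,246). In the scene view its grey face is at about (285,250), so it lies just behind the handle and under the drawer. Next I work out the pushing line.

```bash
cat >> h.py <<'E'
def go(P,Rt=None):
    p,Rm=pose(); d=Rm.T@(np.array(P)-p)*1000
    w=np.zeros(3) if Rt is None else R.from_matrix(Rm.T@Rt).as_rotvec()*180/np.pi/6
    print("shift mm",d.round(1),"norm",np.linalg.norm(d).round(1),"turn units",w.round(2)); return d,w
E
python3 - <<'E'
from h import *
T=cam("top")
a=onz(T,280,248.8,.127);b=onz(T,313.3,260.8,.127); print("handle",a.round(3),b.round(3),np.linalg.norm(a-b))
f1=onz(T,270.5,230.5,.15);f2=onz(T,332,252,.15);print("front",f1,f2,np.linalg.norm(f1-f2))
u=(a-b)/np.linalg.norm(a-b);f=(f1-f2)/np.linalg.norm(f1-f2);print(np.degrees(np.arctan2(-u[0],u[1])),np.degrees(np.arctan2(-f[0],f[1])))
y=np.degrees(np.arctan2(-f[0],f[1]));th=np.radians(y);px=np.array([np.cos(th),np.sin(th),0])
m=(a+b)/2;P=m-.06*px;P[2]=.231
Rt=np.stack([-px,f,[0,0,-1]],1); Rt[:,1]=np.cross(Rt[:,2],Rt[:,0])
print("push",px,"mid",m,"P",P);go(P,Rt)
print("sp corner",onz(T,295,246.3,.036))
E
```

```text
handle [ 0.456 -0.152  0.127] [ 0.421 -0.253  0.127] 0.10720343003134992
front [ 0.51010716 -0.12317096  0.15      ] [ 0.44775199 -0.30731389  0.15      ] 0.19441395561436525
-19.13975522492601 -18.707320441921375
push [ 0.94716931 -0.32073401  0.        ] mid [ 0.43883806 -0.20240411  0.127     ] P [ 0.3820079  -0.18316007  0.231     ]
shift mm [-4.224e+02 -6.072e+02  4.000e-01] norm 739.7 turn units [-0.02 -0.   -0.41]
sp corner [ 0.46845419 -0.1981313   0.036     ]
```

```bash
python3 -m handwheel '[[[-30.2,-43.4,0],[0,0,-0.03],1],[[-30.2,-43.4,0],[0,0,-0.03],1],[[-30.2,-43.4,0],[0,0,-0.03],1],[[-30.2,-43.4,0],[0,0,-0.03],1],[[-30.2,-43.4,0],[0,0,-0.03],1],[[-30.2,-43.4,0],[0,0,-0.03],1],[[-30.2,-43.4,0],[0,0,-0.03],1],[[-30.2,-43.4,0],[0,0,-0.03],1],[[-30.2,-43.4,0],[0,0,-0.03],1],[[-30.2,-43.4,0],[0,0,-0.03],1],[[-30.2,-43.4,0],[0,0,-0.03],1],[[-30.2,-43.4,0],[0,0,-0.03],1],[[-30.2,-43.4,0],[0,0,-0.03],1],[[-30.2,-43.4,0],[0,0,-0.03],1],[[0,0,41],[0,0,0],1],[[0,0,41],[0,0,0],1],[[0,0,41],[0,0,0],1],[[0,0,0],[0,0,0],1]]' 40
python3 - <<'E'
from h import *
p,Rm=pose(); print(p.round(3),Rm.round(2).tolist())
im=vision.get_image("wrist"); cv2.imwrite("pics/w1.png",im)
E
```

```text
clock: 2.35
position: [0.3945, -0.1778, 0.1058]
ee_rot: [-0.004, 0.162, 0.987, 0.002]
contact_force: [0.7, 0.3, -0.3]
width: 0.0001
gripper_force: 0.0
[ 0.395 -0.178  0.106] [[-0.95, 0.32, -0.01], [0.32, 0.95, 0.0], [0.01, 0.0, -1.0]]
```

View pics/w1.png

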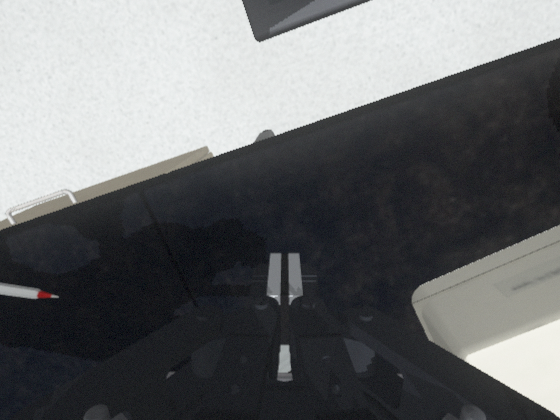

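The wrist view looks back past the closed fingers at (285,280), with the pen at (30,292) and the microscope base at lower right, so the fingers are clear of everything. Now I push along tool -x.

```bash
python3 -m handwheel '[[[-15,0,0],[0,0,0],1],[[-15,0,0],[0,0,0],1],[[-12,0,0],[0,0,0],1],[[-12,0,0],[0,0,0],1],[[-12,0,0],[0,0,0],1],[[-12,0,0],[0,0,0],1],[[-12,0,0],[0,0,0],1],[[-12,0,0],[0,0,0],1],[[-12,0,0],[0,0,0],1],[[-12,0,0],[0,0,0],1],[[-12,0,0],[0,0,0],1],[[-12,0,0],[0,0,0],1],[[0,0,0],[0,0,0],1]]'
python3 - <<'E'
from h import *
im=vision.get_image("scene"); cv2.imwrite("pics/s2.png",im)
im=vision.get_image("top"); cv2.imwrite("pics/t2.png",im)
E
```

```text
clock: 4.03
position: [0.5409, -0.2278, 0.1083]
ee_rot: [0.001, 0.162, 0.987, 0.0]
contact_force: [-0.7, 0.8, -0.2]
width: 0.0002
gripper_force: 0.0
```

View pics/s2.png

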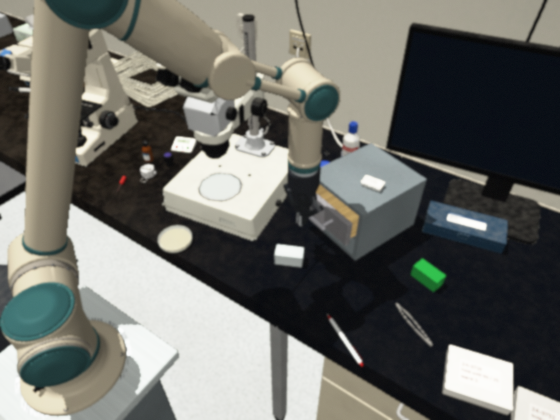

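The drawer is mostly in, with a strip of its wood still showing at (335,205). The spacer now stands clear as a white bar at (289,255). I keep pushing and watch the force.

```bash
python3 -m handwheel '[[[-8,0,0],[0,0,0],1],[[-8,0,0],[0,0,0],1],[[-7,0,0],[0,0,0],1],[[-5,0,0],[0,0,0],1],[[0,0,0],[0,0,0],1]]'; python3 -m handwheel '[[[-4,0,0],[0,0,0],1],[[-4,0,0],[0,0,0],1],[[0,0,0],[0,0,0],1]]'
```

```text
clock: 4.75
position: [0.5666, -0.2368, 0.1083]
ee_rot: [0.001, 0.162, 0.987, -0.0]
contact_force: [-0.2, 0.3, -0.5]
width: 0.0001
gripper_force: 0.0
clock: 5.12
position: [0.5696, -0.2377, 0.1081]
ee_rot: [-0.004, 0.162, 0.987, 0.001]
contact_force: [-7.6, 2.2, 5.0]
width: -0.0003
gripper_force: 4.3
```

```bash
python3 -m handwheel '[[[-4,0,0],[0,0,0],1],[[-3,0,0],[0,0,0],1],[[0,0,0],[0,0,0],1]]'
python3 - <<'E'
from h import *
s=vision.get_image("scene"); t=vision.get_image("top")
cv2.imwrite("pics/s3.png",s);cv2.imwrite("pics/t3.png",t)
a=cv2.resize(s[140:290,260:440],(480,400),interpolation=2)
b=cv2.resize(t[100:280,240:384],(320,400),interpolation=2)
cv2.imwrite("pics/c3.png",np.hstack([a,b]))
E
```

```text
clock: 5.5
position: [0.5696, -0.2377, 0.1081]
ee_rot: [-0.011, 0.162, 0.987, 0.002]
contact_force: [-21.5, 5.3, 13.8]
width: 0.0
gripper_force: 11.2
```

View pics/c3.png

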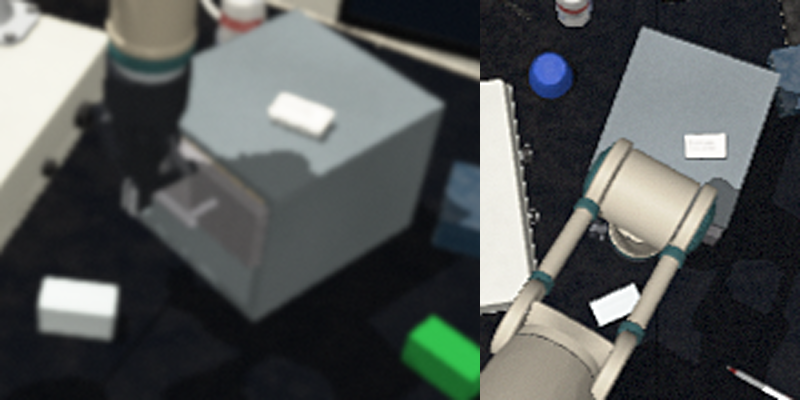

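The drawer front is flush with the cabinet and the tool stopped at x=0.5696 while the force rose to 26 N, so the drawer is home. The spacer is the white bar at scene (288,255) and top (303,237). The green bar at scene (428,275) is the decoy. The coverslip box on top is undisturbed. I'll measure the spacer and aim the wrist camera at its +y end.

Run:
```python
from h import *
T=cam("top");t=cv2.imread("pics/t3.png");g=cv2.cvtColor(t,cv2.COLOR_BGR2HSV)
m=cv2.inRange(g,(0,0,200),(180,45,255)); k=np.zeros_like(m);k[222:252,286:318]=255;m&=k
c=max(cv2.findContours(m,0,2)[0],key=cv2.contourArea);r=cv2.minAreaRect(c);print(r)
b=np.array([onz(T,*q,.036) for q in cv2.boxPoints(r)]);print(b.round(3).tolist())
e=[b[1]-b[0],b[2]-b[1]];print([np.linalg.norm(v).round(3) for v in e])
c0=b.mean(0);v=max(e,key=np.linalg.norm);v/=np.linalg.norm(v); v*=np.sign(v[1])
print("centre",c0,"axis",v)
P=c0+.08*v;P[2]=.15
Rt=np.stack([v,np.cross([0,0,-1],v),[0,0,-1]],1)
go(P,Rt)
S=cam("scene"); print(proj(S,[*c0[:2],.018]))
```

```text
((301.2465515136719, 236.8424530029297), (10.84163761138916, 21.43499183654785), 65.55604553222656)
[[0.501, -0.179, 0.036], [0.53, -0.243, 0.036], [0.498, -0.257, 0.036], [0.469, -0.194, 0.036]]
[np.float64(0.07), np.float64(0.035)]
centre [ 0.49955002 -0.21827429  0.036     ] axis [-0.42353738  0.90587863 -0.        ]
shift mm [128.7  53.9 -39. ] norm 144.9 turn units [-0.09 -0.2   7.72]
[288.6770261 255.3483954]
```

```bash
python3 -m handwheel '[[[12,0,0],[0,0,0],1],[[25,0,0],[0,0,0],1],[[35,0,0],[0,0,0],1]]'
```

```text
clock: 5.98
position: [0.5125, -0.2186, 0.1085]
ee_rot: [0.001, 0.162, 0.987, -0.0]
contact_force: [-0.8, 0.1, 0.7]
width: 0.0001
gripper_force: 0.0
```

```bash
python3 -m handwheel '[[[23,18,-14],[0,0,0],-1],[[23,18,-14],[0,0,0],-1],[[22,18,-14],[0,0,0],-1],[[0,0,0],[0,0,0.97],-1],[[0,0,0],[0,0,0.97],-1],[[0,0,0],[0,0,0.97],-1],[[0,0,0],[0,0,0.97],-1],[[0,0,0],[0,0,0.97],-1],[[0,0,0],[0,0,0.97],-1],[[0,0,0],[0,0,0.97],-1],[[0,0,0],[0,0,0.97],-1],[[0,0,0],[0,0,0],-1]]'
python3 - <<'E'
from h import *
C=cam("wrist"); w=vision.get_image("wrist"); cv2.imwrite("pics/w4.png",w)
c0=np.array([.4996,-.2183,.018]);v=np.array([-.4235,.9059,0])
print(pose()[0],proj(C,c0),proj(C,c0+.035*v),proj(C,c0-.035*v))
E
```

```text
clock: 7.48
position: [0.4652, -0.1454, 0.1505]
ee_rot: [0.001, 0.538, 0.843, 0.0]
contact_force: [0.3, 0.8, -0.2]
width: 0.0856
gripper_force: 0.0
[ 0.46509517 -0.14535731  0.15048258] [284.41650031 273.92260762] [284.28997327 239.50931116] [284.53433923 305.9728772 ]
```

View pics/w4.png

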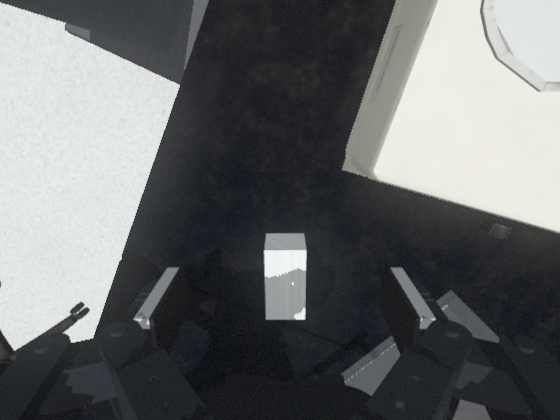

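The wrist view shows the spacer from (265,234) to (306,320). Its end on the robot's left (+y) is the strip at rows 234–248, which looks plain. I check this in numbers.

Run:
```python
import cv2
g=cv2.imread("pics/w4.png",0)
for r in range(230,256,2): print(r,g[r,262:310:3].tolist())
```

```text
230 [35, 41, 43, 43, 48, 40, 35, 46, 40, 41, 46, 44, 43, 44, 43, 45]
232 [42, 41, 43, 45, 42, 56, 53, 53, 58, 59, 55, 57, 58, 57, 55, 48]
234 [41, 74, 153, 158, 154, 156, 155, 158, 155, 156, 153, 153, 153, 154, 89, 48]
236 [38, 82, 152, 154, 153, 154, 155, 155, 157, 152, 157, 155, 153, 153, 120, 47]
238 [42, 97, 156, 155, 153, 160, 155, 156, 153, 154, 152, 155, 154, 152, 136, 51]
240 [43, 105, 159, 159, 155, 151, 158, 153, 158, 156, 159, 156, 153, 158, 142, 53]
242 [45, 129, 159, 157, 158, 156, 153, 158, 157, 156, 153, 155, 155, 152, 147, 45]
244 [43, 155, 152, 155, 154, 159, 156, 151, 158, 154, 156, 155, 155, 154, 155, 48]
246 [41, 150, 154, 153, 153, 158, 159, 156, 152, 160, 154, 159, 153, 157, 155, 46]
248 [40, 151, 153, 154, 154, 154, 156, 157, 158, 153, 159, 154, 159, 153, 153, 50]
250 [44, 213, 217, 216, 216, 213, 219, 218, 220, 225, 219, 225, 221, 226, 223, 48]
252 [39, 239, 240, 242, 239, 239, 243, 242, 243, 242, 238, 244, 240, 242, 241, 49]
254 [47, 239, 240, 241, 239, 240, 243, 243, 243, 243, 238, 243, 240, 243, 240, 47]
```

The end face reads a uniform 151–160 with no dark disc, so this +y end is closed. The blind hole must be in the -y end, and I'll confirm that once it faces up. Now I correct the centre from this close view.

Run:
```python
from h import *
C=cam("wrist")
a=onz(C,285.2,249,.036);b=onz(C,285.2,320,.036);print(a,b,np.linalg.norm(a-b)); c=(a+b)/2;c[2]=.004
l=onz(C,264.8,290,.036);r=onz(C,306,290,.036);print("width",np.linalg.norm(l-r)); v=(a-b)/np.linalg.norm(a-b);print(c,v)
go(c,np.stack([v,np.cross([0,0,-1],v),[0,0,-1]],1)); s=readout.get_state(); print(np.round(s["qpos"],3))
```

```text
[ 0.48548845 -0.18664804  0.036     ] [ 0.51571235 -0.25163266  0.036     ] 0.07166928032516438
width 0.036410572284459444
[ 0.5006004  -0.21914035  0.004     ] [-0.42171354  0.90672911  0.        ]
shift mm [-81.8   1.  146.6] norm 167.8 turn units [ 0.01  0.01 -0.01]
[-0.446  0.207  1.816  0.     1.118 -0.88 ]
```

Length 72 and width 36 match the spacer. I go over it, down, and grip.

```bash
python3 -m handwheel '[[[-41,0.5,0],[0,0,0],-1],[[-41,0.5,0],[0,0,0],-1],[[0,0,40],[0,0,0],-1],[[0,0,40],[0,0,0],-1],[[0,0,35],[0,0,0],-1],[[0,0,20],[0,0,0],-1],[[0,0,11],[0,0,0],-1],[[0,0,0],[0,0,0],-1]]' 60; python3 -m handwheel '[[[0,0,0],[0,0,0],1],[[0,0,0],[0,0,0],1],[[0,0,0],[0,0,0],1],[[0,0,0],[0,0,0],1],[[0,0,0],[0,0,0],1],[[0,0,0],[0,0,0],1]]' 60
```

```text
clock: 8.52
position: [0.4998, -0.2192, 0.0039]
ee_rot: [-0.0, 0.539, 0.842, 0.0]
contact_force: [0.9, -0.1, 0.1]
width: 0.0856
gripper_force: 0.0
clock: 9.28
position: [0.5006, -0.2197, 0.0052]
ee_rot: [0.001, 0.539, 0.842, 0.0]
contact_force: [-0.4, -0.3, 5.6]
width: 0.035
gripper_force: 61.5
```

```bash
python3 -m handwheel '[[[0,0,-15],[0,0,0],1],[[0,0,-35],[0,0,0],1],[[0,0,-40],[0,0,0],1],[[0,0,-40],[0,0,0],1],[[0,0,-40],[0,0,0],1],[[0,0,-40],[0,0,0],1],[[0,0,-40],[0,0,0],1],[[0,0,-30],[0,0,0],1],[[0,0,0],[0,0,-0.98],1],[[0,0,0],[0,0,-0.98],1],[[0,0,0],[0,0,-0.98],1],[[0,0,0],[0,0,-0.98],1],[[0,0,0],[0,0,-0.98],1],[[0,0,0],[0,0,-0.98],1],[[0,0,0],[0,0,-0.98],1],[[0,0,0],[0,0,0],1]]'; python3 -c "
from h import *
s=readout.get_state();print(np.round(s['qpos'],3));print(pose()[1].round(3))"
```

```text
clock: 11.28
position: [0.4993, -0.219, 0.2845]
ee_rot: [-0.0, 0.209, 0.978, 0.0]
contact_force: [-0.0, -0.2, -1.5]
width: 0.0351
gripper_force: 60.6
[-0.541  0.206  1.47   0.     1.466 -1.69 ]
[[-0.913  0.409 -0.   ]
 [ 0.409  0.913  0.   ]
 [ 0.001  0.    -1.   ]]
```

The spacer is held (35 mm, 60 N) with the hole end pointing outward along tool -x. Now I pitch about tool -y while rising, in stages, watching the joints.

```bash
python3 -m handwheel '[[[0,0,-35],[0,-1,0],1],[[-3.7,0,-34.8],[0,-1,0],1],[[-7.3,0,-34.2],[0,-1,0],1],[[-10.8,0,-33.3],[0,-1,0],1],[[-14.2,0,-32],[0,-1,0],1],[[0,0,0],[0,0,0],1]]'
cat > fit.py <<'E'
from h import *
s=readout.get_state();print(np.round(s['qpos'],3));print(pose()[1].round(3))
q=np.array(s['qpos']);a=q[1]+q[2];t=R.from_euler('ZYZYZ',[q[0],a,q[3],q[4],q[5]+np.pi/2]).as_matrix()
print("model",t.round(3)[:,2])
# planar: use q1-frame radial; A,B,C from three down poses
D=[((.277,1.506,1.361),(.208,.536,.231)),((.207,1.816,1.118),(.4652,-.1454,.1505)),((.206,1.47,1.466),(.4993,-.219,.2845)),((q[1],q[2],q[4]),pose()[0])]
M=[];y=[]
for (b,c,e),p in D:
    S=b+c;f=S+e
    M.append([np.sin(b),np.sin(S),np.cos(S),np.sin(f),0]);y.append(np.sqrt(p[0]**2+p[1]**2-.07**2))
    M.append([np.cos(b),np.cos(S),-np.sin(S),np.cos(f),1]);y.append(p[2])
x,res,*_=np.linalg.lstsq(np.array(M),np.array(y),rcond=None);print("A B C Lt d1",x.round(3),res)
for b,c in((-.1,1.3),(-.25,1.45),(-.4,1.6),(-.4,1.75),(-.3,1.65)):
    S=b+c;print(b,c,"r,z",(x[0]*np.sin(b)+x[1]*np.sin(S)+x[2]*np.cos(S)+x[3]).round(3),(x[4]+x[0]*np.cos(b)+x[1]*np.cos(S)-x[2]*np.sin(S)).round(3))
E
python3 fit.py
```

```text
clock: 12.02
position: [0.4986, -0.2186, 0.4625]
ee_rot: [0.255, 0.202, 0.944, -0.055]
contact_force: [-0.2, 0.4, -1.0]
width: 0.0351
gripper_force: 60.7
[-0.602 -0.113  1.507  0.096  1.228 -1.76 ]
[[-0.788  0.409  0.46 ]
 [ 0.353  0.912 -0.206]
 [-0.504 -0.    -0.864]]Traceback (most recent call last):
  File "fit.py", line 3, in <module>
    q=np.array(s['qpos']);a=q[1]+q[2];t=R.from_euler('ZYZYZ',[q[0],a,q[3],q[4],q[5]+np.pi/2]).as_matrix()
                                        ~~~~~~~~~~~~^^^^^^^^^^^^^^^^^^^^^^^^^^^^^^^^^^^^^^^^^
  File "scipy/spatial/transform/_rotation.pyx", line 1413, in scipy.spatial.transform._rotation.Rotation.from_euler
ValueError: Expected axis specification to be a non-empty string of upto 3 characters, got ZYZYZ
```

```bash
sed -i "s/R.from_euler('ZYZYZ',.*as_matrix()/(R.from_euler('ZYZ',[q[0],a,q[3]])*R.from_euler('YZ',[q[4],q[5]+np.pi\/2])).as_matrix()/" fit.py; python3 fit.py
```

```text
[-0.602 -0.113  1.507  0.096  1.228 -1.76 ]
[[-0.788  0.409  0.46 ]
 [ 0.353  0.912 -0.206]
 [-0.504 -0.    -0.864]]
model [ 0.46  -0.206 -0.864]
A B C Lt d1 [0.633 0.42  0.059 0.378 0.145] [3.86882627e-07]
-0.1 1.3 r,z 0.727 0.872
-0.25 1.45 r,z 0.634 0.856
-0.4 1.6 r,z 0.544 0.826
-0.4 1.75 r,z 0.554 0.763
-0.3 1.65 r,z 0.613 0.785
```

The joint model fits (residual about 1e-7). A horizontal tool at r about 0.61 and z about 0.80 is comfortably inside the ranges, so I carry on to 90 degrees.

```bash
python3 -m handwheel '[[[-22.6,0,-26.2],[0,-1,0],1],[[-25.2,0,-23.7],[0,-1,0],1],[[-27.6,0,-20.9],[0,-1,0],1],[[-29.6,0,-17.9],[0,-1,0],1],[[-31.3,0,-14.7],[0,-1,0],1],[[0,0,0],[0,0,0],1]]'; python3 fit.py | head -5;  python3 -m handwheel '[[[-32.7,0,-11.4],[0,-1,0],1],[[-33.7,0,-7.9],[0,-1,0],1],[[-34.3,0,-4.3],[0,-1,0],1],[[-34.7,0,-0.7],[0,-1,0],1],[[-34.5,0,2.9],[0,-1,0],1],[[0,0,0],[0,0,0],1],[[0,0,0],[0,0,0],1]]'; python3 fit.py | head -5
python3 - <<'E'
from h import *
p,Rm=pose(); T=cam("top");S=cam("scene");tip=p-.019*Rm[:,2]-.035*Rm[:,0]
t=vision.get_image("top");s=vision.get_image("scene")
cv2.imwrite("pics/t6.png",t);cv2.imwrite("pics/s6.png",s)
o=[]
for i,C in((t,T),(s,S)):
    u=proj(C,tip); print(u); M=cv2.getRotationMatrix2D((float(u[0]),float(u[1])),0,4); M[:,2]+=np.array([200,150])-u
    o.append(cv2.warpAffine(i,M,(400,300)))
w=np.hstack(o); cv2.imwrite("pics/c6.png",w)
E
```

```text
clock: 12.78
position: [0.5293, -0.2325, 0.6279]
ee_rot: [0.488, 0.181, 0.848, -0.104]
contact_force: [-0.3, 0.4, -1.7]
width: 0.0349
gripper_force: 60.7
[-0.674 -0.267  1.538  0.29   0.863 -1.891]
[[-0.458  0.408  0.789]
 [ 0.206  0.913 -0.352]
 [-0.865  0.001 -0.503]]
model [ 0.789 -0.352 -0.503]
clock: 13.65
position: [0.5603, -0.2459, 0.7959]
ee_rot: [0.69, 0.147, 0.694, -0.146]
contact_force: [-0.3, -0.6, -1.7]
width: 0.0352
gripper_force: 60.8
[-0.691 -0.296  1.585  0.776  0.394 -2.308]
[[-0.006  0.406  0.914]
 [ 0.003  0.914 -0.406]
 [-1.     0.    -0.006]]
model [ 0.914 -0.406 -0.006]
[329.61348395 168.07662082]
[ 324.89442974 -149.48866343]
```

View pics/c6.png

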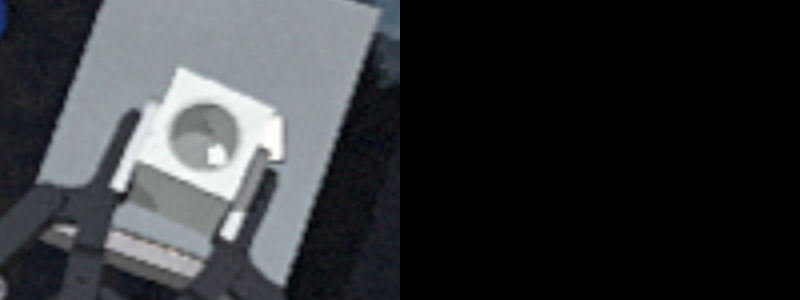

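The crop (top camera, 4x) shows the spacer's end with the round blind hole at (204,135) looking straight up at the camera, the bar held between both fingers. The mouth sits within about 1 mm of where an untilted grip would put it. The tool x axis points straight down to 0.4°. The right half is empty because the scene camera doesn't reach that high. Last check: the drawer and the bystanders.

View pics/s6.png

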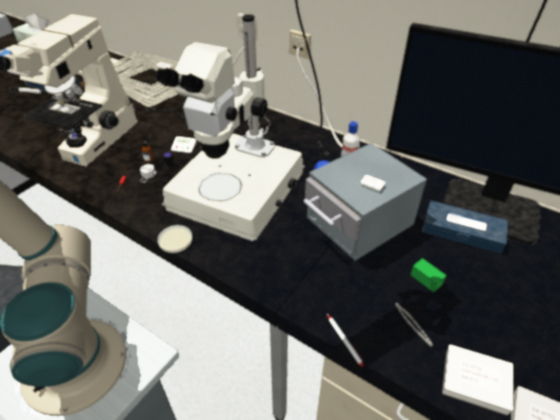

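The scene view shows the drawer home with its handle at (322,208). The petri dish (175,238), pen (345,338), box (373,183) and green look-alike (428,275) are all where they started. The arm is still, so I hand in.

```bash
python3 -c "
from rig import manip,readout
import numpy as np
print(np.abs(readout.get_state()['qd']).max()); print(manip.sign_off())"
```

```text
0.013709824530640836
the job is handed in; nothing more can be done
None
```

The drawer is fully home, and the gripper holds the spacer still about 0.8 m up with its blind hole facing straight up; the petri dish, pen and small box were not moved, and the job was handed in at about 14 s.

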